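# Nudge the routing template onto its locating pins

## Task

Push the yellow routing template sideways across the jig board until both of its round holes drop over the two steel pins and it lies flat on the board. Only push it with the fingers: do not lift it, do not touch its red knob (the glue is still setting), and leave the offcut, glue bottle, pencil and pot where they are.

Things in the scene. Friction and masses are not known exactly. Their poses are not given: they have to be found in the camera images.
- jig: Fixed wooden jig. Board 18 mm thick; origin on the bench below the board, +x away from the robot to the fence, +y left along the fence. Board x -125 to 95, y -200 to 240 mm. Dark fence on the far side, 25 mm above the board, face at x = 70 mm. Seated, the template's origin is above the jig's, same yaw, its far edge along the fence face.
- pin_left (a point): Tip of the left pin (jig x 20, y 45 mm): steel, 10 mm in diameter, 8 mm out of the board, upper 5 mm a round dome. The tip is 26 mm above the bench.
- pin_right (a point): Tip of the right pin (jig x 20, y -45 mm), same as the left one.
- template: Loose yellow plate, 140 (x) x 240 (y) x 12 mm, 0.2 to 0.4 kg. Origin: centre of its underside; +x to the fence. Slot 30 x 140 mm centred at x = -35 mm. At the start it rests on both pin tips with its near long edge down on the board, far edge about 12 mm up, 25 to 60 mm too far right (-y of the jig), 8 to 22 mm short of the fence, turned up to 0.1 rad.
- template_mid (a point): Centre of the template plate, half-way up its thickness. The plate slides with about 2 to 9 N, also along the fence, and falls by itself once both holes are over the pins; the pins then stop it.
- hole_left (a point): Centre of the left through hole (template x 20, y 45 mm), 13 mm in diameter, at the underside; goes over pin_left.
- hole_right (a point): Centre of the right through hole (template x 20, y -45 mm), 13 mm in diameter, at the underside; goes over pin_right.
- knob: Red knob glued on top of the template at its x = 20, y = 0 mm, 30 mm in diameter, 28 mm high. Origin at its foot, on top of the plate. Not to be touched.
- offcut: Bystander: loose dark wood block 45 x 30 x 25 mm lying on the left end of the jig board, at least 60 mm beyond the seated template's left end. Origin at the centre of its underside.
- glue: Bystander: white glue bottle, 56 mm in diameter, 150 mm high, on the bench left of the jig. Origin at the centre of its underside.
- pencil: Bystander: flat green carpenter's pencil 175 x 8 x 12 mm lying loose along the top of the fence. Origin at the centre of its underside; its length is along its y.
- pot: Bystander: dark steel pot, 76 mm in diameter, 80 mm high, with three dowels in it, on the bench right of the jig. Origin at the centre of its underside.

How it is judged:
By the outcome, as a careful person would: the job done as asked, in the order asked, and still so for the second after the job is handed in, with the robot touching nothing.
It also fails if it takes over 51 s, if anything falls off the work surface, if the arm or the gripper's body presses on something with over 40 N, if the wrist force passes 120 N, or if a joint passes its speed limit or range.

## Robot

A 6-joint arm with a two-finger parallel gripper is mounted at the origin on the work surface. World frame = base frame: x ahead of the robot, y to its left, z up, the work surface at z = 0. Lengths are in m, angles in degrees, forces in N, time in s.
With the tool pointing down it reaches from about 0.4 to 0.825 m from the base axis. Payload 7 kg.
Tool frame: the origin (TCP) lies at the very end of the fingers, on their centre line; the grasp point (between the pads) lies 19 mm behind it; y points along the fingers, x is the direction in which the jaws open and shut, and the axes are right-handed (so a half turn about y gives the same grasp; the last joint's range is limited). The gripper opens to 88 mm and grips with 3 to 60 N. Pads are 19 mm wide; open, the fingers measure 130 mm over their backs; the gripper's body (78 mm by 193 mm) begins 47 mm behind the grasp point.
Start: joints at [-59.238, 20.546, 0.682, 0, -70.136, -16.507], TCP at [0.166, -0.654, 0.227] pointing down, gripper open.
Joint ranges: [-176.03, 176.03], [-82.01, 121.73], [-58.28, 71.71], [-173.87, 95.51], [-174.79, -0.11], [-173.66, 173.66]. Speed limits (degrees/s): [136.94, 136.94, 172.46, 180, 180, 180].

## Interface

Orientations are given as [roll, pitch, yaw] about the fixed x, y, z axes, in that order (R = Rz(yaw) Ry(pitch) Rx(roll)).
In Python, from plant import ctrl gives the robot as it stands.
- The arm moves only by the shell command python3 -m crank 'ROWS'. ROWS is JSON, a list that holds one entry, the list of rows, each a list of 5 numbers: the closure, from -1 (fully open) to 1 (shut), then the shift along the tool's x, y, z in mm, then the turn about the tool's y in rad. In form: [[[claw, x, y, z, turn], ...]]. A call has 1 to 12 rows; each row is the pose to reach, as a shift and turn from the pose commanded when the call began, along the tool's axes at that moment; what a row does not reach only later rows make up. A row lasts 1/8 s, in which the tool goes at most 62.5 mm and 10.7 degrees, less where a joint would pass 70% of its speed; a pose out of reach is approached as far as the arm can. A call with a gripper value outside its range is refused whole. The fingers move at their own pace and stop on an object; the grip force is fixed at half the most. Time passes only in rows, so rows that repeat a pose let the fingers close. It gives the time, the measured TCP pose, the force and the opening at its end, in the units of the state.
- ctrl.get_obs(): the state, without advancing time (a new reading comes with each control period).
- ctrl.snapshot(name): name is "scene" or "top"; returns the picture (420x560x3 uint8, red, green, blue); there is no depth.
- ctrl.camera_model(name): a dict with "fx", "fy", "cx", "cy" (pixels), "origin" and "orientation" of the camera in the world. Camera axes: x right, y down, z forward; pixel columns grow to the right and rows downward; lengths in m; the calibration is good to about 2 mm. A picture is of the moment at which its call begins. camera_model takes no time and is no camera call.
- ctrl.close_job(): hands the job in, once; it reports no verdict.
Trained networks look in the newest picture that a camera, given by its name, has taken for a name from the list of things; names that differ only in an ending like _2 or _b are one class to them, and where a whole thing is asked for, a point or a joint stands for the part that bears it (a point fixed in the world has none). Each returns a list of dicts, best first, with "confidence" (0 to 1); they miss things now and then, are a little off and sometimes report something else, mostly with a low value. They report only what shows in the picture. A call takes as long as a camera call.
- ctrl.find_in(camera, name): "extent" ([left, top, width, height] in pixels, round what is visible of it).
The state is a dict: "clock": time; "joint_pos": joint angles; "qvel": joint speeds; "tau": joint torques, N m; "tool_pos": TCP position; "orientation": TCP orientation; "force": force on the tool from outside, world axes, zero at the start; "moment": the same for the moment, N m; "opening": finger opening in m.
Only numpy, scipy, OpenCV 4.12 (cv2) and the standard library are available. Lean on these libraries where they do the work, as an engineer would, in place of code of your own. Each camera call takes 0.05 s, during which the arm holds its last target.

## Working session

There is one attempt and no reset: what is moved stays moved. The work goes in short steps, Python scripts to look and compute and a shell command to move; the robot and the scene stay as the last step left them, time stands still between calls to the robot, and variables do not carry over. Pictures are saved under pics/ and viewed, and the job is handed in when it is done.

```bash
mkdir -p pics; ls; python3 - <<'E'
from plant import ctrl
import cv2,json
for n in("scene","top"):
    im=ctrl.snapshot(n); cv2.imwrite(f"pics/{n}0.png",im[:,:,::-1]); print(n,ctrl.camera_model(n))
    for k in("jig","template","hole_left","hole_right","pin_left","knob","offcut","glue","pencil","pot"):
        print(k,[(round(d['confidence'],2),d['extent']) for d in ctrl.find_in(n,k)][:2])
print(ctrl.get_obs())
E
```

```text
pics
scene {'fx': 403.5772573956879, 'fy': 403.5772573956879, 'cx': 277.8802535660249, 'cy': 207.94541944167077, 'origin': array([0.92248908, 0.5007666 , 0.89450104]), 'orientation': array([-144.13081237,    0.38045165,  148.6957623 ])}
jig [(0.81, [193.3, 141.7, 178.2, 136.6]), (0.3, [361.4, 359.7, 38.6, 40.0])]
template [(0.67, [212.8, 151.4, 98.3, 72.4])]
hole_left [(0.9, [214.0, 147.9, 96.8, 79.7])]
hole_right [(0.58, [216.3, 151.5, 91.9, 71.3])]
pin_left [(0.88, [194.2, 142.4, 176.8, 139.3])]
knob []
offcut [(0.53, [324.2, 233.0, 18.0, 18.4])]
glue [(0.9, [362.3, 360.9, 36.1, 39.7])]
pencil [(0.64, [252.1, 208.0, 52.1, 44.4])]
pot [(0.92, [188.7, 82.3, 21.7, 36.1])]
top {'fx': 432.2314020966475, 'fy': 432.2314020966475, 'cx': 276.29298590238614, 'cy': 211.78517281752772, 'origin': array([ 0.40415312, -0.03277084,  1.14665603]), 'orientation': array([-1.70923713e+02, -1.23571134e-01, -9.04188746e+01])}
jig [(0.48, [69.3, 168.4, 41.9, 26.0])]
template [(0.72, [261.3, 166.5, 99.8, 74.9])]
hole_left [(0.64, [264.8, 164.5, 101.5, 80.3])]
hole_right [(0.62, [263.3, 169.0, 100.5, 73.3]
[... 327 characters left out ...]
, 32.9]), (0.54, [307.4, 193.0, 10.9, 10.8])]
{'clock': 1.1, 'joint_pos': array([-5.92376764e+01,  2.05439780e+01,  6.80384914e-01,  9.55648608e-04,
       -7.01364069e+01, -1.65068807e+01]), 'qvel': array([-0.05622951, -0.04382349, -0.00465044, -0.05196316,  0.01344399,
       -0.07789466]), 'tau': array([ 4.66964639e-05, -5.82399452e+01,  2.93302900e+01,  7.00265273e+00,
        1.24704523e-02, -3.09226709e-05]), 'tool_pos': array([ 0.16617766, -0.6541862 ,  0.22657918]), 'orientation': array([-8.99991382e+01,  2.55338280e-04,  1.04255768e+02]), 'force': array([-1.65372346, -0.13366075,  0.41294632]), 'moment': array([-0.00792513,  0.01271032, -0.05112223]), 'opening': 0.08770026255488995}
```

```bash
python3 - <<'E'
import cv2
im=cv2.imread("pics/top0.png"); c=im[130:300,180:400]; cv2.imwrite("pics/top0c.png",cv2.resize(c,None,fx=3.5,fy=3.5,interpolation=cv2.INTER_CUBIC))
im=cv2.imread("pics/scene0.png"); c=im[120:300,180:400]; cv2.imwrite("pics/scene0c.png",cv2.resize(c,None,fx=3.3,fy=3.3,interpolation=cv2.INTER_CUBIC))
E
```

```text
(no output)
```

View pics/top0.png

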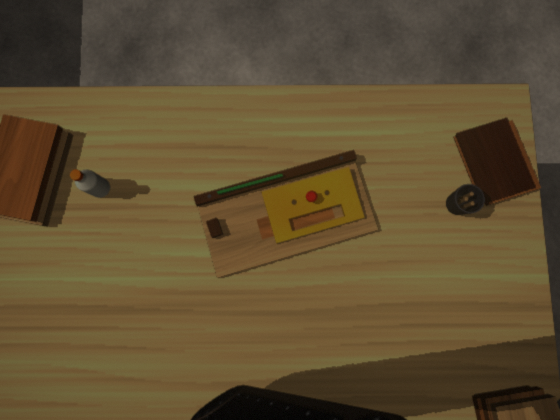

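View pics/top0c.png

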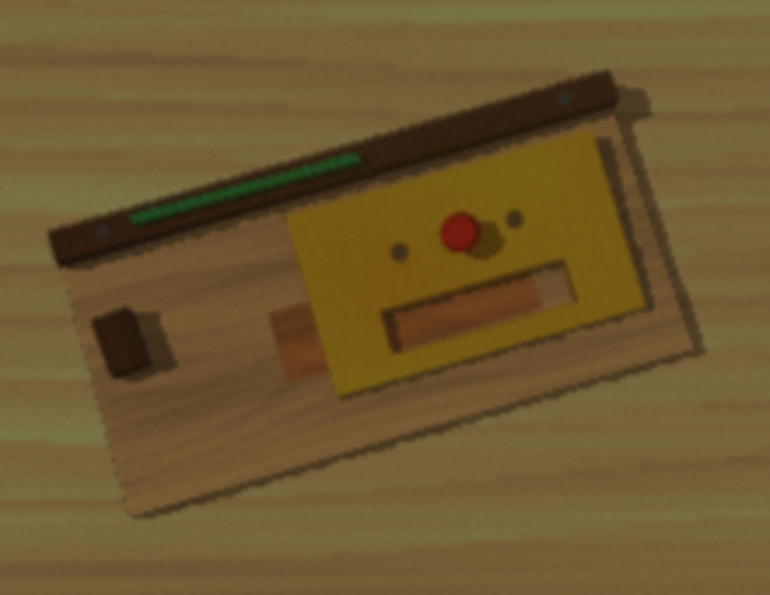

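View pics/scene0c.png

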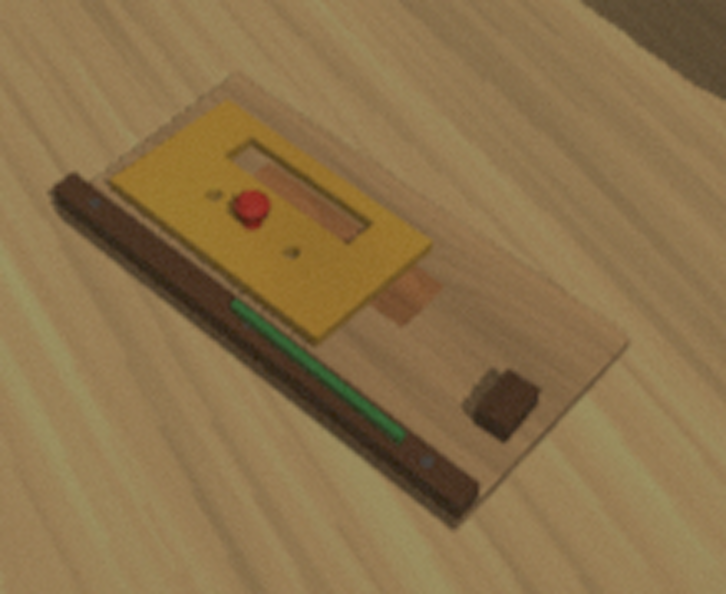

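The top view shows the plate on the jig with its far edge near the fence. In crop pixels its corners are (288,213), (592,130), (648,307) and (340,397), the offcut is at (120,342) and the knob at (460,232). Next I'll fit the poses.

```bash
cat > h.py <<'E'
import numpy as np,cv2
from scipy.spatial.transform import Rotation as R
from scipy.optimize import least_squares
from plant import ctrl
def proj(n,P):
    c=ctrl.camera_model(n); Rm=R.from_euler('xyz',c['orientation'],degrees=True).as_matrix()
    q=(np.atleast_2d(P)-c['origin'])@Rm
    return np.c_[c['fx']*q[:,0]/q[:,2]+c['cx'],c['fy']*q[:,1]/q[:,2]+c['cy']]
def W(p,L): # jig pose x,y(mm),yaw ; L local mm
    L=np.atleast_2d(L).astype(float); c,s=np.cos(p[2]),np.sin(p[2])
    return np.c_[p[0]+c*L[:,0]-s*L[:,1],p[1]+s*L[:,0]+c*L[:,1],L[:,2]]/1000
def unc(n,pts):
    s,o=(3.5,(180,130)) if n=="top" else (3.3,(180,120))
    return (np.array(pts,float)+.5)/s-.5+np.array(o)
E
cat > fit.py <<'E'
from h import *
J=np.array([[-125,240,18],[-125,-200,18],[95,240,43],[95,-200,43],[70,-200,43],[70,240,43]])
obs={"top":unc("top",[(130,517),(702,351),(50,232),(608,72),(617,104),(62,265)]),
"scene":unc("scene",[(628,343),(238,72),(455,515),(52,197),(75,175),(477,490)])}
def r(p,ns): return np.concatenate([(proj(n,W(p,J))-obs[n]).ravel() for n in ns])
for ns in (["top"],["scene"],["top","scene"]):
    f=least_squares(r,[550,-50,.2],args=(ns,),x_scale=[10,10,.1]); print(ns,f.x.round(3),f.fun.round(1))
jig=f.x
hs=lambda x,t:0
def plate(q,L): # q: x,y,yaw template origin in jig (mm), tilt
    L=np.atleast_2d(L).astype(float); t=q[3]
    near=L[:,0]+70
    loc=np.c_[-70+near*np.cos(t)-L[:,2]*np.sin(t),L[:,1]]
    c,s=np.cos(q[2]),np.sin(q[2])
    return np.c_[q[0]+c*loc[:,0]-s*loc[:,1],q[1]+s*loc[:,0]+c*loc[:,1],18+near*np.sin(t)+L[:,2]*np.cos(t)]
T=np.array([[70,120,12],[70,-120,12],[-70,-120,12],[-70,120,12],[20,45,12],[20,-45,12]])
o2={"top":unc("top",[(288,213),(592,130),(648,307),(340,397),(400,252),(514,219)]),
"scene":unc("scene",[(318,337),(110,185),(230,100),(432,242),(291,252),(214,194)])}
for ns in (["top"],["scene"],["top","scene"]):
    g=least_squares(lambda q:np.concatenate([(proj(n,W(jig,plate(np.r_[q,.077],T)))-o2[n]).ravel() for n in ns]),[-15,-40,0],x_scale=[10,10,.1]); print(ns,g.x.round(3),g.fun.round(1))
E
python3 fit.py
```

```text
['top'] [ 5.98465e+02 -7.87580e+01  2.81000e-01] [ 0.4  0.9 -1.4  0.2 -0.3  0.2  1.1 -0.4  1.5 -0.8 -1.3 -0.2]
['scene'] [ 6.03515e+02 -7.05430e+01  2.76000e-01] [ 1.1  0.1 -0.2  0.5  0.2  0.1 -0.8 -1.8 -0.9 -0.2  0.4  0.6]
['top', 'scene'] [ 6.00547e+02 -7.53590e+01  2.78000e-01] [-1.1 -0.2 -2.8 -0.3 -1.6 -0.9 -0.  -1.   0.3 -1.3 -2.6 -1.3  0.8 -1.9
 -0.2 -0.8  0.3 -2.2 -0.6 -3.3 -0.7 -1.7  0.4 -1.7]
['top'] [-1.4120e+01 -5.4964e+01 -4.0000e-03] [-0.5  0.6  0.2 -0.4 -0.3 -0.  -0.5 -0.3  0.4 -0.   0.7  0. ]
['scene'] [-1.3368e+01 -5.0286e+01  5.0000e-03] [ 0.1  0.7 -0.3 -1.5 -0.9 -0.   0.5  0.   0.4  0.1  0.1  0.4]
['top', 'scene'] [-14.116 -53.066  -0.   ] [-1.3  1.  -0.6 -0.3 -0.9  0.  -1.1  0.1 -0.3  0.2  0.   0.2 -0.7 -0.
 -0.6 -2.3 -1.2 -0.7 -0.2 -0.5 -0.3 -0.5 -0.4 -0.3]
```

```bash
cat >> h.py <<'E'
JIG=np.array([600.5,-75.4,.278])
def goto(lx,ly,z,yaw_rel_deg,jig=JIG):
    """shift/turn in tool axes to put TCP at jig-local lx,ly (mm), z mm, jaw yaw relative to jig x."""
    o=ctrl.get_obs(); Rm=R.from_euler('xyz',o['orientation'],degrees=True)
    t=W(jig,[[lx,ly,z]])[0]-o['tool_pos']
    d=Rm.inv().apply(t)*1000
    yaw=o['orientation'][2]; tgt=np.degrees(jig[2])+yaw_rel_deg
    turn=-np.radians((tgt-yaw+180)%360-180)
    print("clock",o['clock'],"shift",d.round(1),"turn",turn.round(3),"world",(t+o['tool_pos']).round(3))
def where(jig=JIG):
    o=ctrl.get_obs(); p=o['tool_pos']*1000-[jig[0],jig[1],0]; c,s=np.cos(jig[2]),np.sin(jig[2])
    f=o['force']
    print("t",round(o['clock'],2),"jigxy",np.round([c*p[0]+s*p[1],-s*p[0]+c*p[1],p[2]],1),"yaw",round(o['orientation'][2]-np.degrees(jig[2]),2),"Fjig",np.round([c*f[0]+s*f[1],-s*f[0]+c*f[1],f[2]],1),"open",round(o['opening']*1000,1))
E
python3 -c "
from h import *
goto(-125,-53,100,90); where()"
```

```text
clock 1.1 shift [ 397.4  126.6 -440.1] turn -0.029 world [ 0.495 -0.161  0.1  ]
t 1.1 jigxy [-576.5 -437.4  226.6] yaw 88.33 Fjig [-1.6  0.3  0.4] open 87.7
```

```bash
python3 -m crank '[[[-1,397,0,-440,-0.029],[-1,397,0,-440,-0.029],[-1,397,0,-440,-0.029],[-1,397,0,-440,-0.029],[-1,397,0,-440,-0.029],[-1,397,0,-440,-0.029],[-1,397,0,-440,-0.029],[-1,397,0,-440,-0.029],[-1,397,0,-440,-0.029],[-1,397,0,-440,-0.029],[-1,397,127,-440,-0.029],[-1,397,127,-440,-0.029]]]'
cat > look.py <<'E'
import sys
from h import *
k=sys.argv[1]
for n in("scene","top"):
    im=ctrl.snapshot(n)[:,:,::-1].copy()
    cv2.imwrite(f"pics/raw_{n}{k}.png",im)
    s,(a,b)=(3.5,(180,130)) if n=="top" else (3.3,(180,120))
    c=im[b:b+170,a:a+220]
    cv2.imwrite(f"pics/{n}{k}.png",cv2.resize(c,None,fx=s,fy=s,interpolation=cv2.INTER_CUBIC))
where()
E
python3 look.py 1
```

```text
clock: 2.6
tool_pos: [0.4959, -0.1603, 0.101]
orientation: [-90.2, 0.0, 106.0]
force: [1.3, 0.2, -1.1]
opening: 0.0878
t 2.7 jigxy [-129.4  -51.7   96.1] yaw 89.94 Fjig [-1.1 -0.7 -0.7] open 87.7
```

View pics/raw_top1.png

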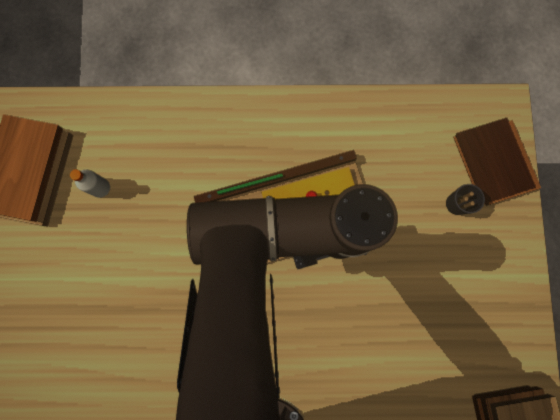

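View pics/scene1.png

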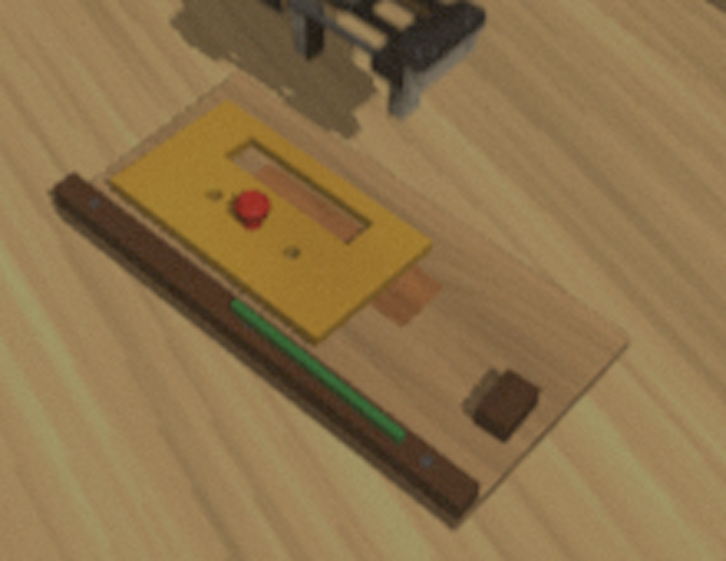

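```bash
python3 -c "
from h import *
for i in range(3): where()
o=ctrl.get_obs();print(o['tool_pos'],o['orientation'])
Rm=R.from_euler('xyz',o['orientation'],degrees=True)
im=cv2.imread('pics/scene1.png')
for s in(-1,1):
  for a in (44,65):
    for b in(-10,10):
      u=proj('scene',o['tool_pos']+Rm.apply([s*a/1e3,0,b/1e3]))[0]
      v=(u-[180,120]+.5)*3.3-.5; print(s,a,b,v.round()); cv2.circle(im,tuple(int(x) for x in v),3,(255,0,255),1)
cv2.imwrite('pics/chk1.png',im[0:250,150:550].repeat(2,0).repeat(2,1)[:600])
"
```

```text
t 2.7 jigxy [-129.4  -51.7   96.1] yaw 89.94 Fjig [-1.1 -0.7 -0.7] open 87.7
t 2.7 jigxy [-129.4  -51.7   96.1] yaw 89.94 Fjig [-1.1 -0.7 -0.7] open 87.7
t 2.7 jigxy [-129.4  -51.7   96.1] yaw 89.94 Fjig [-1.1 -0.7 -0.7] open 87.7
[ 0.49023075 -0.16060297  0.09610985] [-89.40246654  -0.214611   105.86861234]
-1 44 -10 [315.  66.]
-1 44 10 [331.  53.]
-1 65 -10 [297.  54.]
-1 65 10 [313.  42.]
1 44 -10 [393. 117.]
1 44 10 [409. 104.]
1 65 -10 [413. 130.]
1 65 10 [429. 116.]
```

View pics/chk1.png

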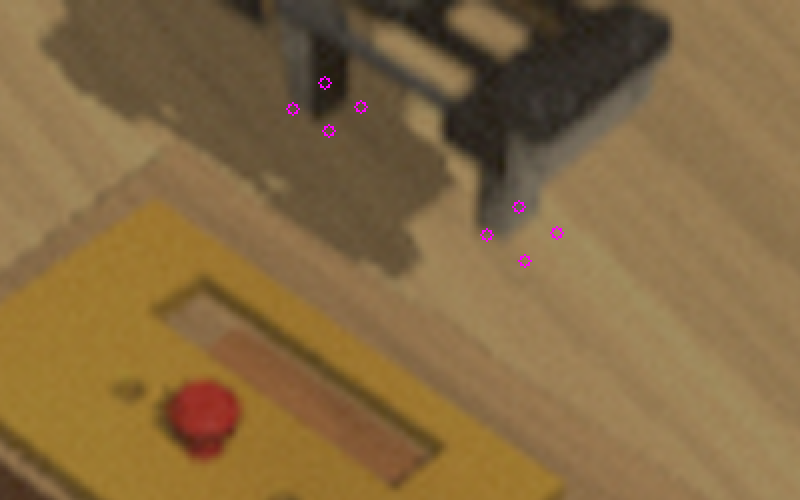

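```bash
python3 -m crank '[[[-1,0,0,0,0],[-1,0,0,0,0]]]'; python3 -c "
from h import *
where(); goto(-118,-53,26,90)"
```

```text
clock: 2.95
tool_pos: [0.4969, -0.1613, 0.1044]
orientation: [-90.2, 0.1, 105.9]
force: [-0.4, -0.3, 1.0]
opening: 0.0872
t 2.95 jigxy [-123.2  -54.2  104.4] yaw 90.0 Fjig [-0.5 -0.2  1. ] open 87.2
clock 2.95 shift [ 1.3 78.4 -4.9] turn 0.0 world [ 0.502 -0.159  0.026]
```

```bash
python3 -m crank '[[[-1,0,15,-2,0],[-1,0,30,-4,0],[-1,0,45,-6,0],[-1,0,55,-6,0],[-1,0,62,-6,0],[-1,0,66,-6,0],[-1,0,66,-6,0],[-1,0,66,-6,0],[-1,0,66,-6,0]]]'; python3 -c "
from h import *
where()"; python3 look.py 2
```

```text
clock: 4.08
tool_pos: [0.5009, -0.1594, 0.0359]
orientation: [-90.0, 0.0, 105.9]
force: [-0.3, 0.5, -0.4]
opening: 0.0876
t 4.08 jigxy [-118.9  -53.5   35.9] yaw 89.99 Fjig [-0.1  0.5 -0.4] open 87.6
t 4.17 jigxy [-118.9  -53.4   35.8] yaw 89.99 Fjig [-0.1  0.1  0.4] open 87.7
```

View pics/scene2.png

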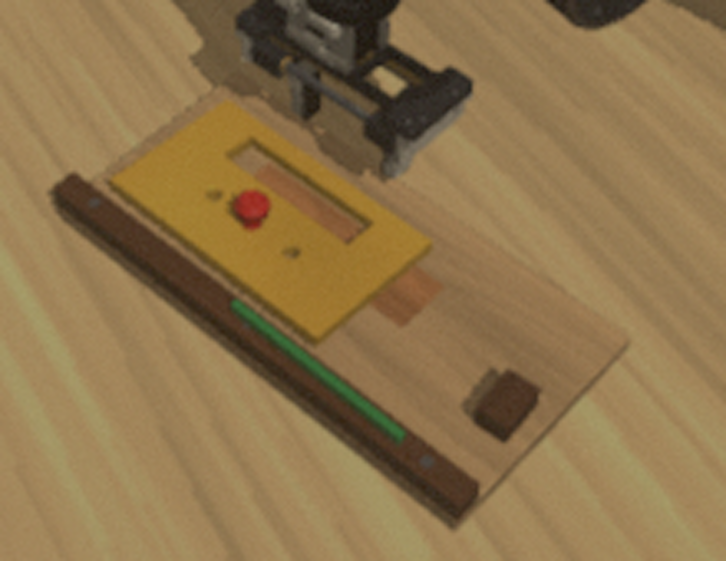

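```bash
python3 -m crank '[[[-1,0,5,0,0],[-1,0,9,0,0],[-1,0,12.5,-3,0],[-1,0,12.5,-8,0],[-1,0,12.5,-12,0],[-1,0,12.5,-16,0],[-1,0,12.5,-18,0],[-1,0,12.5,-18,0]]]'; python3 -c "
from h import *
where()"; python3 -m crank '[[[-1,0,0,-2,0],[-1,0,0,-4,0],[-1,0,0,-6,0],[-1,0,0,-8,0],[-1,0,0,-8,0]]]'; python3 -c "
from h import *
where()"
```

```text
clock: 5.18
tool_pos: [0.5181, -0.1544, 0.0231]
orientation: [-90.0, 0.0, 105.9]
force: [-0.4, 0.3, 0.6]
opening: 0.0873
t 5.17 jigxy [-100.9  -53.4   23.1] yaw 89.99 Fjig [-0.2  0.4  0.6] open 87.3
clock: 5.8
tool_pos: [0.5257, -0.1523, 0.023]
orientation: [-90.0, -0.0, 105.9]
force: [-1.4, -1.1, 0.0]
opening: 0.0875
t 5.8 jigxy [-93.1 -53.4  23. ] yaw 89.99 Fjig [-1.7 -0.7  0. ] open 87.5
```

```bash
python3 -m crank '[[[-1,0,0,-2,0],[-1,0,0,-4,0],[-1,0,0,-6,0],[-1,0,0,-6,0]]]'; python3 -c "
from h import *
where()"; python3 -m crank '[[[-1,0,0,-1.5,0],[-1,0,0,-3,0],[-1,0,0,-4,0],[-1,0,0,-4,0]]]';python3 -c "
from h import *
where()"; python3 look.py 3
```

```text
clock: 6.3
tool_pos: [0.5319, -0.1505, 0.0231]
orientation: [-90.0, 0.0, 105.9]
force: [-1.1, 0.0, 0.5]
opening: 0.088
t 6.3 jigxy [-86.6 -53.4  23.1] yaw 90.0 Fjig [-1.1  0.4  0.5] open 88.0
clock: 6.8
tool_pos: [0.5353, -0.1496, 0.0231]
orientation: [-90.0, 0.0, 105.9]
force: [-3.0, -1.1, 1.0]
opening: 0.0879
t 6.8 jigxy [-83.1 -53.5  23.1] yaw 89.99 Fjig [-3.2 -0.2  1. ] open 87.9
t 6.9 jigxy [-83.1 -53.4  23.1] yaw 89.99 Fjig [-1.9 -0.5  0.6] open 87.8
```

View pics/scene3.png

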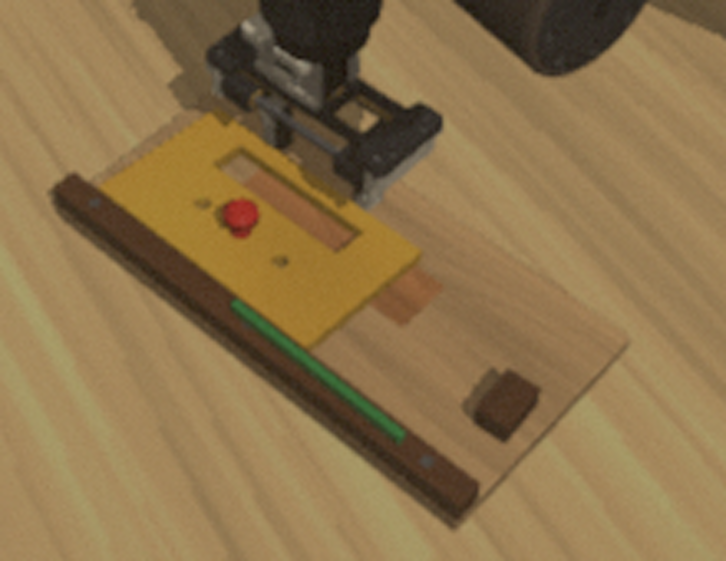

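The plate moved about 9 to 10 mm and its far edge is now almost on the fence (left corner at (312,347), right at (100,190)). I'll keep going in small steps until the force rises.

```bash
python3 -m crank '[[[-1,0,0,-1,0],[-1,0,0,-2,0],[-1,0,0,-2,0]]]'; python3 -m crank '[[[-1,0,0,-1,0],[-1,0,0,-2,0],[-1,0,0,-2,0]]]';python3 -c "
from h import *
where()"
```

```text
clock: 7.28
tool_pos: [0.5355, -0.1495, 0.0228]
orientation: [-89.8, -0.0, 105.9]
force: [-7.0, -3.0, 4.3]
opening: 0.0875
clock: 7.65
tool_pos: [0.5356, -0.1494, 0.0227]
orientation: [-89.6, -0.1, 105.9]
force: [-10.2, -5.9, 7.6]
opening: 0.0875
t 7.65 jigxy [-82.7 -53.3  22.7] yaw 89.96 Fjig [-11.4  -2.9   7.6] open 87.5
```

```bash
python3 -m crank '[[[-1,0,0,6,0],[-1,0,0,16,0],[-1,0,-20,20,0],[-0.5,0,-45,20,0],[0,0,-70,20,0],[0,0,-80,20,0],[0,0,-80,20,0]]]'; python3 look.py 4; python3 -c "
from h import *
goto(-5,-205,100,0)
for n in ('top','scene'):print(n,ctrl.find_in(n,'template')[:1])"
```

```text
clock: 8.52
tool_pos: [0.5203, -0.1538, 0.1034]
orientation: [-90.1, 0.0, 105.9]
force: [0.1, 0.1, -0.8]
opening: 0.0534
t 8.62 jigxy [-99.5 -53.2 102.2] yaw 89.98 Fjig [ 0.8 -0.5 -1.5] open 46.2
clock 8.625 shift [-151.8    2.1  -94.6] turn 1.57 world [ 0.652 -0.274  0.1  ]
top [{'extent': [287.1, 161.3, 60.0, 19.8], 'confidence': 0.61}]
scene [{'extent': [209.4, 153.2, 100.8, 71.2], 'confidence': 0.89}]
```

View pics/scene4.png

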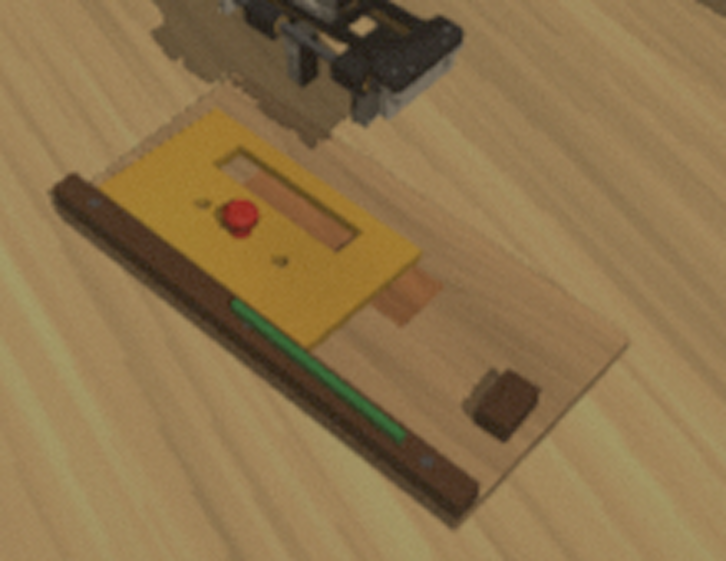

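```bash
python3 -m crank '[[[0,-40,0,0,0.18],[0,-80,0,-20,0.36],[0,-120,0,-50,0.54],[0,-148,0,-80,0.72],[0,-152,0,-94,0.9],[0,-152,0,-94,1.08],[0,-152,0,-94,1.26],[0,-152,0,-94,1.42],[0,-152,0,-94,1.52],[0,-152,0,-94,1.57],[0,-152,0,-94,1.57],[0,-152,0,-94,1.57]]]'; cat >> fit.py <<'E'
o2["scene"]=unc("scene",[(306,347),(100,190),(215,108),(420,257),(280,262),(203,203)])
for jg in ([603.5,-70.5,.276],jig):
    g=least_squares(lambda q:(proj("scene",W(jg,plate(np.r_[q,.085],T)))-o2["scene"]).ravel(),[-15,-40,0],x_scale=[10,10,.1]); print("now",g.x.round(3),g.fun.round(1),W(jg,plate(np.r_[g.x,.085],[[0,-120,6]])))
E
python3 fit.py|grep now; python3 look.py 5;python3 -c "
from h import *
goto(-5,-205,60,0)"
```

```text
clock: 10.22
tool_pos: [0.6517, -0.2743, 0.1024]
orientation: [-90.0, 0.1, 16.0]
force: [-0.5, -0.0, 0.5]
opening: 0.0438
now [ -3.261 -53.919   0.   ] [-0.2  0.9 -0.9 -0.6  0.6  0.1  0.8 -1.2  0.   0.1 -0.2  0.4] [[ 0.64705515 -0.23892483  0.02992118]]
now [ 8.2600e-01 -5.0051e+01 -1.0000e-03] [-0.2  0.9 -0.9 -0.6  0.6  0.1  0.8 -1.2  0.   0.1 -0.2  0.4] [[ 0.64705514 -0.23892483  0.02992118]]
t 10.32 jigxy [  -5.2 -205.4  102.7] yaw 0.08 Fjig [0.4 0.1 0.4] open 43.9
clock 10.325 shift [ 0.2 42.7  0.4] turn 0.001 world [ 0.652 -0.274  0.06 ]
```

View pics/scene5.png

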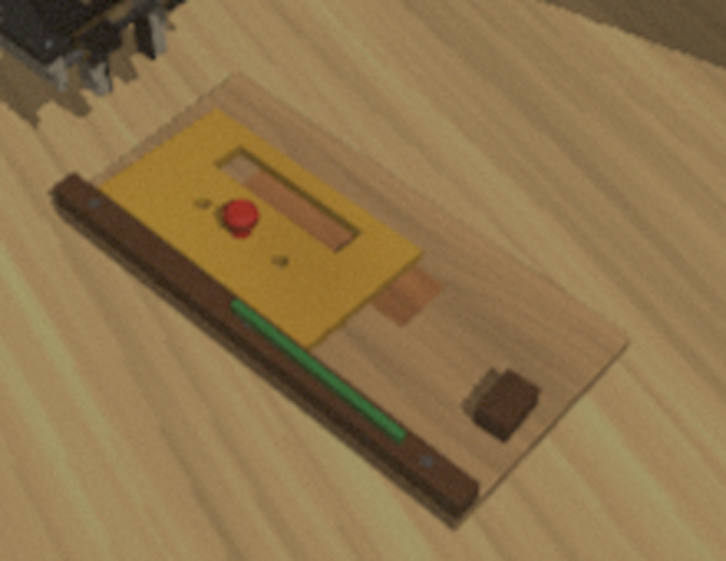

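View pics/top5.png

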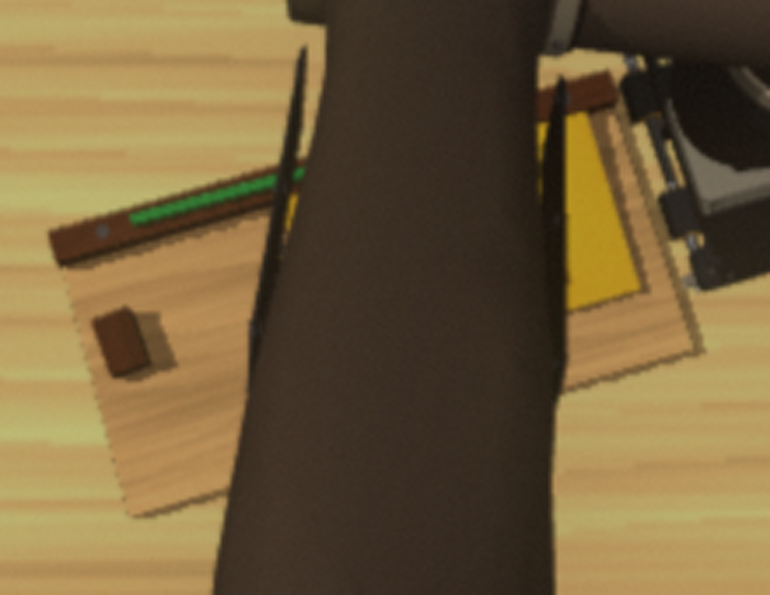

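```bash
python3 -m crank '[[[0,0,15,0,0],[0,0,30,0,0],[0,0,45,0,0],[0,0,60,0,0],[0,0,70,0,0],[0,0,75,0,0],[0,0,77,0,0],[0,0,77,0,0]]]'; python3 -c "
from h import *
where()"; python3 -m crank '[[[0,0,0,4,0],[0,0,0,8,0],[0,0,0,12,0],[0,0,0,15,0],[0,0,0,18,0],[0,0,0,18,0]]]'; python3 -c "
from h import *
where()"
```

```text
clock: 11.32
tool_pos: [0.6522, -0.2744, 0.0264]
orientation: [-90.0, -0.0, 16.0]
force: [-0.2, 0.3, -0.0]
opening: 0.0438
t 11.32 jigxy [  -4.9 -205.6   26.4] yaw 0.04 Fjig [-0.1  0.4 -0. ] open 43.8
clock: 12.08
tool_pos: [0.647, -0.2568, 0.0261]
orientation: [-90.0, -0.0, 16.0]
force: [-0.3, -0.4, 0.2]
opening: 0.0437
t 12.07 jigxy [  -5.1 -187.2   26.1] yaw 0.05 Fjig [-0.4 -0.3  0.2] open 43.7
```

```bash
python3 -m crank '[[[0,0,2,0,0],[0,0,3,2,0],[0,0,3,5,0],[0,0,3,8,0],[0,0,3,11,0],[0,0,3,14,0],[0,0,3,17,0],[0,0,3,20,0],[0,0,3,20,0]]]'; python3 -c "
from h import *
where()"; python3 look.py 6
```

```text
clock: 13.2
tool_pos: [0.6415, -0.2374, 0.0231]
orientation: [-90.0, -0.0, 16.0]
force: [0.2, 0.3, -0.1]
opening: 0.0437
t 13.2 jigxy [  -5.  -167.1   23.1] yaw 0.05 Fjig [ 0.2  0.3 -0.1] open 43.7
t 13.3 jigxy [  -5.  -167.3   23.1] yaw 0.04 Fjig [-0.8  0.6  0.1] open 44.0
```

View pics/scene6.png

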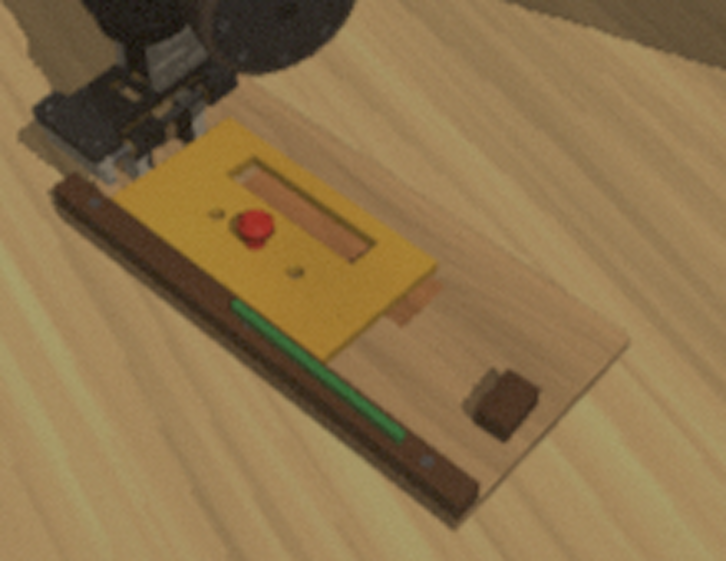

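The plate is sliding along the fence: its far-left corner went from (306,347) to (327,358). I'll carry on.

```bash
python3 -m crank '[[[0,0,0,3,0],[0,0,0,6,0],[0,0,0,9,0],[0,0,0,12,0],[0,0,0,15,0],[0,0,0,18,0],[0,0,0,21,0],[0,0,0,24,0],[0,0,0,26,0],[0,0,0,26,0]]]'; python3 look.py 7
```

```text
clock: 14.55
tool_pos: [0.6342, -0.2124, 0.0229]
orientation: [-90.0, 0.0, 16.0]
force: [0.7, 0.0, 0.2]
opening: 0.0435
t 14.65 jigxy [  -5.2 -141.1   22.9] yaw 0.03 Fjig [-0.2 -0.7 -0.2] open 43.9
```

View pics/scene7.png

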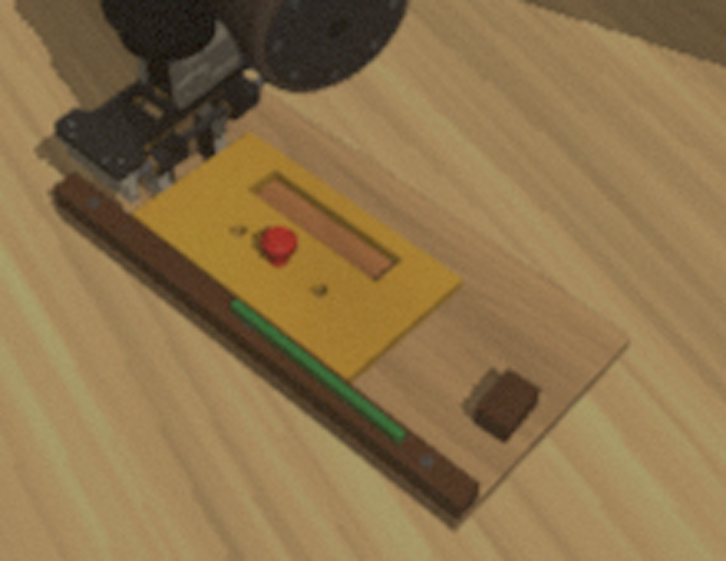

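```bash
python3 -m crank '[[[0,0,0,1.5,0],[0,0,0,3,0],[0,0,0,4.5,0],[0,0,0,6,0],[0,0,0,6,0]]]'; python3 -c "
from h import *
where()";python3 -m crank '[[[0,0,0,1,0],[0,0,0,2,0],[0,0,0,3,0],[0,0,0,3,0]]]'; python3 -c "
from h import *
where()"; python3 look.py 8
```

```text
clock: 15.28
tool_pos: [0.6328, -0.2068, 0.0231]
orientation: [-90.0, -0.0, 16.0]
force: [0.3, -0.5, -0.3]
opening: 0.0439
t 15.28 jigxy [  -5.  -135.2   23.1] yaw 0.04 Fjig [ 0.1 -0.5 -0.3] open 43.9
clock: 15.78
tool_pos: [0.6319, -0.2041, 0.0231]
orientation: [-90.0, -0.0, 16.0]
force: [0.0, 0.1, 0.7]
opening: 0.0437
t 15.78 jigxy [  -5.1 -132.4   23.1] yaw 0.04 Fjig [0.  0.1 0.7] open 43.7
t 15.88 jigxy [  -5.1 -132.4   23.1] yaw 0.04 Fjig [ 0.1  0.8 -0.8] open 43.7
```

View pics/scene8.png

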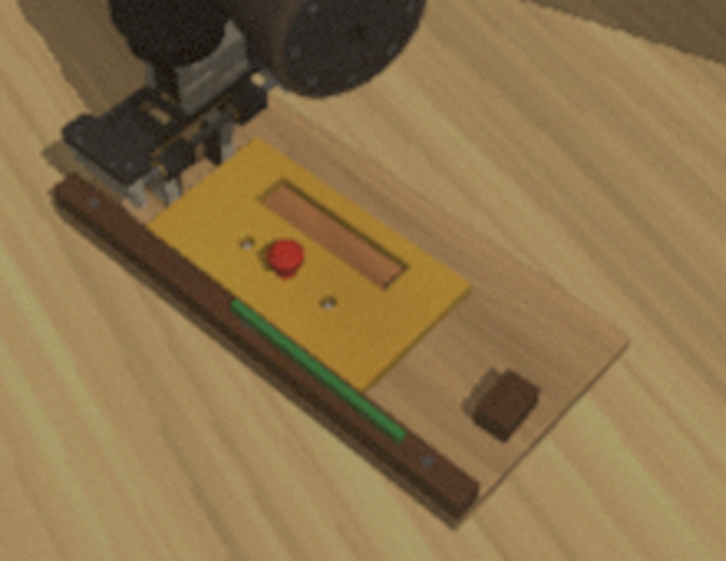

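Steel now shows in both holes, at (248,243) and (328,303), and more of the fence face is visible, so the plate seems to have dropped. I'll back off and check.

```bash
python3 -m crank '[[[0,0,0,-4,0],[0,0,0,-12,0],[0,0,0,-25,0],[0,0,-20,-40,0],[0,0,-60,-60,0],[0,0,-110,-90,0],[0,0,-160,-130,0],[0,-30,-200,-170,0],[0,-80,-200,-210,0],[0,-130,-200,-250,0],[0,-180,-200,-280,0],[0,-180,-200,-280,0]]]'; python3 look.py 9
cat > fit2.py <<'E'
from h import *
for n in("top","scene"):
  for k in("template","knob","offcut","pencil","glue","pot"): print(n,k,[(round(d['confidence'],2),d['extent']) for d in ctrl.find_in(n,k)][:1])
E
python3 fit2.py
```

```text
clock: 17.38
tool_pos: [0.5318, -0.5272, 0.223]
orientation: [-90.0, 0.0, 15.6]
force: [0.6, -0.1, 0.2]
opening: 0.0437
t 17.48 jigxy [-186.6 -413.7  222.9] yaw -0.11 Fjig [0.7 0.2 0.4] open 43.9
top template [(0.77, [242.2, 169.9, 102.1, 74.6])]
top knob [(0.54, [284.1, 190.1, 12.6, 14.8])]
top offcut [(0.74, [207.3, 220.2, 15.8, 15.7])]
top pencil [(0.78, [217.2, 174.1, 65.3, 19.1])]
top glue [(0.62, [70.4, 167.8, 42.8, 29.2])]
top pot [(0.58, [68.7, 167.5, 43.6, 28.9])]
scene template [(0.6, [224.0, 164.1, 98.2, 74.3])]
scene knob [(0.64, [261.1, 192.1, 12.0, 13.1])]
scene offcut [(0.72, [325.9, 233.7, 16.7, 18.6])]
scene pencil [(0.68, [249.8, 212.4, 54.9, 42.1])]
scene glue [(0.87, [361.5, 358.8, 36.0, 43.2])]
scene pot [(0.6, [187.1, 82.0, 25.2, 37.1])]
```

View pics/scene9.png

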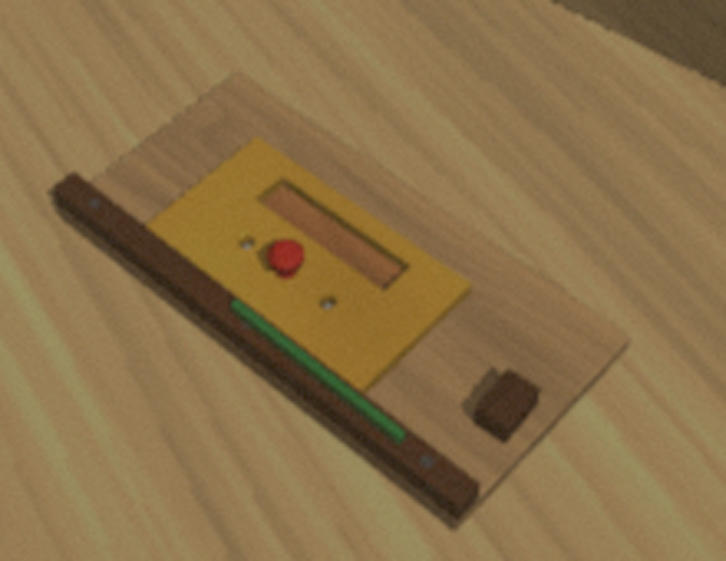

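View pics/top9.png

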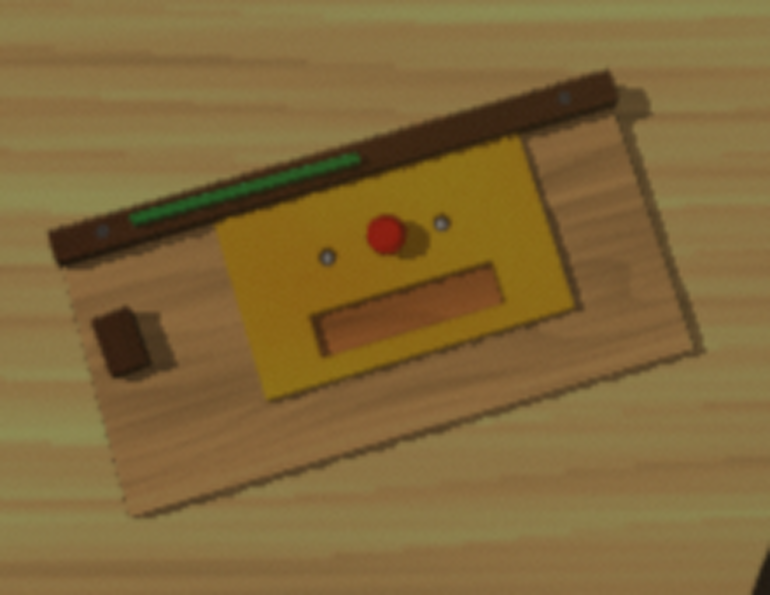

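```bash
cat >> fit.py <<'E'
o2={"top":unc("top",[(217,226),(520,138),(579,308),(268,401),(327,257),(442,223)]),
"scene":unc("scene",[(364,390),(148,222),(258,138),(470,288),(328,302),(248,242)])}
for ns,jg in ((["top"],[598.5,-78.8,.281]),(["scene"],[603.5,-70.5,.276])):
  for t in (0,.08):
    g=least_squares(lambda q:np.concatenate([(proj(n,W(jg,plate(np.r_[q,t],T)))-o2[n]).ravel() for n in ns]),[0,0,0],x_scale=[10,10,.1]); print("end",ns,t,g.x.round(3),"rms",np.sqrt((g.fun**2).mean()).round(2),g.fun.round(1))
E
python3 fit.py|grep -A1 end
```

```text
end ['top'] 0 [-0.436 -0.312  0.005] rms 0.56 [-0.5 -0.5 -0.3 -1.  -0.7  0.3 -0.   0.3  0.8  0.4  0.7  0.4]
end ['top'] 0.08 [-0.43   0.206  0.007] rms 0.77 [-0.9 -0.7  0.1 -1.6 -0.8  0.7 -0.1  0.8  0.8  0.4  0.8  0.3]
end ['scene'] 0 [-8.246e+00 -2.584e+00  4.000e-03] rms 1.13 [-1.7  1.2 -1.5  1.6  0.8 -0.9  1.4 -1.2  0.6 -0.6  0.5 -0.5]
end ['scene'] 0.08 [-3.819  0.723  0.011] rms 0.95 [-1.1  0.3 -2.1  0.6  0.4  0.4  1.6 -0.   0.9 -0.8  0.3 -0.7]
```

```bash
cat >> fit.py <<'E'
k=[2,3,4,5]
for t in (0,.04,.08):
    jg=[603.5,-70.5,.276]
    g=least_squares(lambda q:(proj("scene",W(jg,plate(np.r_[q,t],T[k])))-o2["scene"][k]).ravel(),[0,0,0],x_scale=[10,10,.1]); print("fin",t,g.x.round(3),"rms",np.sqrt((g.fun**2).mean()).round(2))
E
python3 fit.py|grep fin; python3 -c "
import cv2
a=cv2.imread('pics/raw_top9.png')[150:250,230:360]; cv2.imwrite('pics/z1.png',cv2.resize(a,None,fx=6,fy=6,interpolation=cv2.INTER_CUBIC))
a=cv2.imread('pics/raw_scene9.png')[150:250,210:335]; cv2.imwrite('pics/z2.png',cv2.resize(a,None,fx=6,fy=6,interpolation=cv2.INTER_CUBIC))"
```

```text
fin 0 [-4.752 -2.519 -0.   ] rms 0.32
fin 0.04 [-3.220e+00 -1.421e+00  3.000e-03] rms 0.3
fin 0.08 [-1.62  -0.328  0.007] rms 0.47
```

View pics/z2.png

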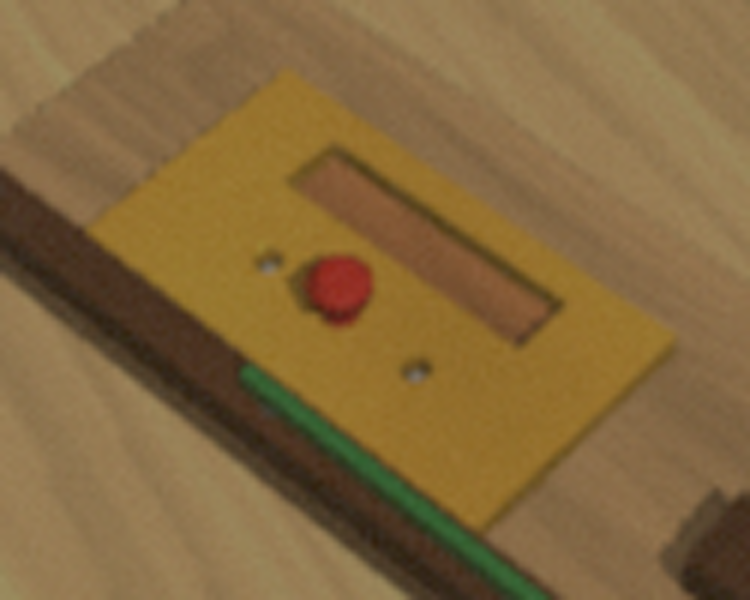

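View pics/z1.png

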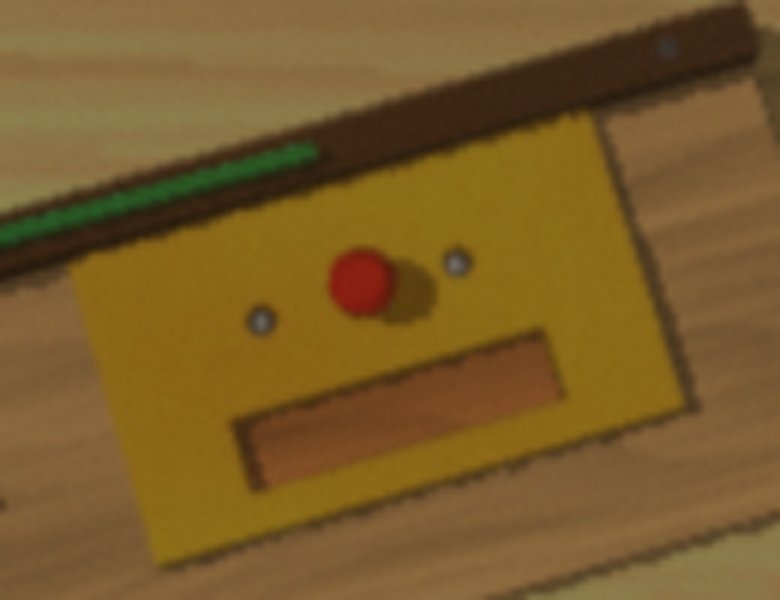

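```bash
python3 -c "
from plant import ctrl
print(ctrl.close_job())"
```

```text
the job is handed in; nothing more can be done
None
```

I pushed the template into place and handed the job in at about 18 s on the robot's clock. It appears to lie flat with both holes over the pins. First I pushed the near edge with both open fingertips until it met the fence (about 11 N). Then I slid it along the fence from its right end until it dropped. I never lifted it or brought the fingers near the knob.

**What the last pictures showed:**
- **Pins:** Both pins sit centred in their holes in the top view.
- **Position:** The top-view fit put the template within 0.5 mm and 0.3° of the seated pose.
- **Flatness:** The narrow, even shadow along the right edge and the fence now hiding the far edge both suggest it lies flat.
- **Bystanders:** The offcut and pencil look unmoved in the pictures. The detections place the glue bottle and pot where they were. One low-confidence "pot" detection in the top view was actually the glue bottle.

**Checks that disagreed or were not done:**
- **Scene camera:** It put the template about 5 mm short in x and 2.5 mm off in y. The two cameras already disagreed by 5 mm in x and 8 mm in y on the jig itself. The scene fit could not tell flat from slightly tilted.
- **Pins as a stop:** I stopped pushing when the plate dropped, so I did not feel it come up against the pins.

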